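Bolt the specimen carrier for the courier

TASK

The specimen carrier is packed and has to be locked before it travels. Working only by pushing with the fingertips, push its lid shut, then push the bolt by its red knob along the slot until the bolt is all the way through the eyes of the lid, and finally push the knob round the corner and down to the end of the slot, so that the bolt cannot slide back. Do not swing the lid further open, pick nothing up, and leave the bottle, the cup, the stopper and the marker where they are.

Things in the scene. Friction and masses are not known exactly. Their poses are not given: they have to be found in the camera images.
- carrier: blue steel box, fixed to the table, with a lid that stands open and three blue-capped cups inside; 130 mm deep (x), 200 mm wide (y), rim at z = 88 mm, 106 mm high when shut. Origin: centre of its underside; its -x axis points out of the front face (x = -65 mm), which carries the bolt; z up. Carrying handles stick out 21 mm beyond both ends (y = -100 and +100 mm).
- lid_hinge (a point): point on the lid's hinge line, at x = +65 mm, y = 0, z = 88 mm of the carrier; the line runs along the carrier's y. Axes as the carrier's.
- carrier_lid (a joint): angle of the lid in rad: 0 shut, positive open (its front edge swings up and back). Starts between 0.35 and 0.8. The hinge is stiff: the lid stays at any angle and takes about 1 N at the front edge to push down. The lid is 130 mm deep from hinge line to front edge; its top face lies 18 mm above the hinge line when shut.
- lid_edge (a point): middle of the upper front edge of the lid (moves with it). The lid carries a staple here, with two steel eyes that hang in line with the bolt when the lid is shut.
- bolt_axis (a point): fixed point on the bolt's axis, at x = -81 mm, y = -74 mm, z = 66 mm of the carrier, axes as the carrier's. The axis runs along the carrier's y, in a slotted steel tube of 26 mm outer diameter that reaches from y = -85 to -20 mm of the carrier. The bolt is a 10 mm round bar.
- bolt (a joint): how far the bolt is slid, m: 0 drawn back, 0.042 fully shot (end of the slot, a hard stop), towards +y of the carrier. Takes about 2 N. Starts between 0 and 0.007. If it is shot while the lid is open, the eyes strike it and the lid cannot be shut. The bolt stays where it is left.
- bolt_handle (a joint): swing of the pin with the knob about the bolt's axis, rad: 0 with the pin 25 degrees above level, pointing out of the front; 0.96 at the end of the slot's short leg, pointing out and 30 degrees below level. It swings down (under 1 N at the knob) only when the bolt is within about 1.5 mm of fully shot. It stays where it is left; when down, the bolt cannot slide back.
- knob (a point): centre of the red ball knob, 17 mm in diameter, on a 6 mm steel pin, 36 mm from the bolt's axis. With the pin up it is at x = -114 mm, z = 81 mm of the carrier, at y = -74 mm + the bolt's slide; with the pin down it is at x = -112 mm, z = 48 mm.
- bottle_4: small brown dropper bottle with a black bulb, 33 mm in diameter, 102 mm high; loose; origin under its centre
- stopper_a: dark red rubber stopper, 21 mm in diameter, 20 mm high; loose; origin under its centre
- marker: white marker with a black cap, 134 mm long (y), 13 mm thick, lying; loose; origin under its middle
- cup_2: empty pale grey sample cup without a cap, 54 mm in diameter, 52 mm high; loose; origin under its centre

How it is judged (in metres and radians):
On the way, in this order (a step that is already met when the one before it is completed fails the run):
1. the lid is shut while the bolt is still drawn back (value of joint carrier_lid below 0.04 rad and value of joint bolt below 0.015 m), for 0.1 s.
2. the bolt is shot through the eyes of the lid, with the lid shut (value of joint bolt above 0.037 m and value of joint carrier_lid below 0.06 rad), for 0.05 s.
At the end, for the whole second after the job is handed in: the lid is shut (within 0.05 rad), the bolt is shot through its eyes (at least 36 of 42 mm) and the knob is swung down to the end of the slot (at least 0.82 of 0.96 rad) and at rest (value of joint carrier_lid below 0.05 rad and value of joint bolt above 0.036 m and value of joint bolt_handle above 0.82 rad and velocity of joint bolt_handle between -0.05 and 0.05 rad/s); the robot touches nothing.
It fails at once if the lid is lifted further open (value of joint carrier_lid above 0.95 rad).
It fails at once if the dropper bottle is moved or lifted (distance of bottle_4 from where it was at the start of the episode above 0.03 m).
It fails at once if the stopper is moved or lifted (distance of stopper_a from where it was at the start of the episode above 0.03 m).
It fails at once if the marker is moved or lifted (distance of marker from where it was at the start of the episode above 0.03 m).
It fails at once if the cup is moved or lifted (distance of cup_2 from where it was at the start of the episode above 0.03 m).
It also fails if it takes over 48 s, if anything falls off the work surface, if the arm or the gripper's body presses on something with over 40 N, if the wrist force passes 120 N, or if a joint passes its speed limit or range.

ROBOT

A 6-joint arm with a two-finger parallel gripper is mounted at the origin on the work surface; the furniture and walls round the work are solid. World frame = base frame: x ahead of the robot, y to its left, z up, the work surface at z = 0. Lengths are in mm, angles in degrees, forces in N, time in s.
With the tool pointing down it reaches from about 325 to 900 mm from the base axis. Payload 6.1 kg.
Tool frame: the origin (TCP) lies between the finger pads; the fingertips stand arm.tips_ahead ahead of it and the grasp point (between the pads) lies 3 mm ahead of it (arm.tips_ahead is the distance from the TCP to the fingertips, in mm); z points along the fingers, y is the line along which they close (so a half turn about z gives the same grasp; the last joint's range is limited). The gripper opens to 87 mm and grips with 3 to 60 N. Pads are 19 mm wide; open, the fingers measure 117 mm over their backs; the gripper's body (75 mm by 190 mm) begins 51 mm behind the grasp point.
Start: joints at [-7.225, 12.628, 87.462, -0, 79.91, -7.225], TCP at [624.993, -0.003, 244.538] pointing down, gripper open.
Joint ranges: [-170.65, 170.65], [-52.31, 119.04], [5.05, 147.46], [-71.25, 251.25], [11.57, 151.72], [-153.62, 153.62]. Speed limits (degrees/s): [147.25, 147.25, 172.46, 180, 180, 180].

INTERFACE

Orientations are given as [roll, pitch, yaw] about the fixed x, y, z axes, in that order (R = Rz(yaw) Ry(pitch) Rx(roll)).
In Python, from workcell import arm gives the robot as it stands.
- The arm moves only by the shell command python3 -m pendant 'ROWS'. ROWS is JSON, a list of rows, each an object with "dr": the turn, a rotation vector about the world's x, y, z in rad, a list of three; "delta_pos": the shift along the world's x, y, z in mm, a list of three; "gripper": the finger opening in mm, from 0 to 87. A call has 1 to 12 rows; each row is the pose to reach, as a shift and turn from the pose commanded when the call began; what a row does not reach only later rows make up. A row lasts 1/12 s, in which the tool goes at most 41.7 mm and 7.16 degrees, less where a joint would pass 70% of its speed; a pose out of reach is approached as far as the arm can. A call with a gripper value outside its range is refused whole. The fingers move at their own pace and stop on an object; the grip force is fixed at half the most. Time passes only in rows, so rows that repeat a pose let the fingers close. It gives the time, the measured TCP pose, the force, the opening and the grip force at its end, in the units of the state.
- arm.get_state(): the state, without advancing time (a new reading comes with each control period).
- arm.capture(name): name is "scene" or "side" or "wrist"; returns a dict with "image" (384x512x3 uint8, blue, green, red), "fx", "fy", "cx", "cy" (pixels), "R" (3x3) and "t" (3): a world point X has camera coordinates R X + t. Camera axes: x right, y down, z forward; pixel columns grow to the right and rows downward; lengths in mm; the calibration is good to about 2 mm. A picture is of the moment at which its call begins. There is no depth.
- arm.job_done(): hands the job in; it is judged then, once.
Trained networks look in a picture, given as the dict that the camera call returned (one of the last four; its "shot" number tells which), for a name from the list of things; names that differ only in an ending like _2 or _b are one class to them, and where a whole thing is asked for, a point or a joint stands for the part that bears it (a point fixed in the world has none). Each returns a list of dicts, best first, with "confidence" (0 to 1); they miss things now and then, are a little off and sometimes report something else, mostly with a low value. They report only what shows in the picture. A call takes as long as a camera call.
- arm.find_in(picture, name): "point" ([x, y, z] in mm, in world coordinates, good to about 4 mm: the middle of the surface that is visible of it).
- arm.landmark_of(picture, name): "point" ([x, y, z] in mm, in world coordinates, good to about 4 mm: a listed point, or the origin of a listed thing).
The state is a dict: "time": time; "joints": joint angles; "qd": joint speeds; "tau": joint torques, N m; "tcp_pos": TCP position; "tcp_rot": TCP orientation; "wrist_force": force on the tool from outside, world axes, zero at the start; "torque": the same for the moment, N m; "width": finger opening in mm; "finger_force": force on a finger pad.
Only numpy, scipy, OpenCV 4.12 (cv2) and the standard library are available. Lean on these libraries where they do the work, as an engineer would, in place of code of your own. Each camera call takes 0.05 s, during which the arm holds its last target. There are 200 camera calls.

## Working session

There is one attempt and no reset: what is moved stays moved. The work goes in short steps, Python scripts to look and compute and a shell command to move; the robot and the scene stay as the last step left them, time stands still between calls to the robot, and variables do not carry over. Pictures are saved under pics/ and viewed, at most 10 in all, crops included, and the job is handed in when it is done.

```bash
mkdir -p pics; python3 - <<'E'
from workcell import arm
import cv2,numpy as np
print(arm.tips_ahead); s=arm.get_state(); print(s['time'],s['tcp_pos'],s['tcp_rot'],s['width'])
for c in ['scene','side']:
    p=arm.capture(c); cv2.imwrite(f'pics/{c}0.png',p['image'])
    print(c,[round(float(v)) for v in -np.array(p['R']).T@np.array(p['t'])])
    for n in ['carrier','lid_hinge','lid_edge','bolt_axis','knob','bottle_4','stopper_a','marker','cup_2']:
        print(n,[(np.round(d['point']).tolist(),round(d['confidence'],2)) for d in arm.landmark_of(p,n)[:2]])
E
```

```text
22.0
0.0 [6.24414659e+02 6.53526304e-02 2.43432033e+02] [-1.79888420e+02 -1.28312947e-02  8.99996940e+01] 87.14680888150419
scene [28, -270, 769]
carrier [([418.0, 359.0, -4.0], 0.98)]
lid_hinge [([421.0, 422.0, 89.0], 0.94)]
lid_edge [([415.0, 348.0, 194.0], 0.61), ([423.0, 421.0, 92.0], 0.6)]
bolt_axis [([484.0, 267.0, 66.0], 0.7)]
knob [([470.0, 240.0, 82.0], 0.4)]
bottle_4 [([383.0, -38.0, 0.0], 0.58), ([422.0, 426.0, 93.0], 0.18)]
stopper_a [([418.0, 357.0, -5.0], 0.7), ([432.0, 201.0, -3.0], 0.42)]
marker [([452.0, -103.0, -4.0], 0.55)]
cup_2 [([470.0, -26.0, 2.0], 0.84)]
side [-622, -316, 724]
carrier []
lid_hinge []
lid_edge [([422.0, 347.0, 196.0], 0.77)]
bolt_axis []
knob [([452.0, -104.0, -1.0], 0.62)]
bottle_4 [([387.0, -42.0, 4.0], 0.87)]
stopper_a []
marker [([453.0, -109.0, -3.0], 0.61)]
cup_2 [([466.0, -26.0, 2.0], 0.7)]
```

View pics/scene0.png

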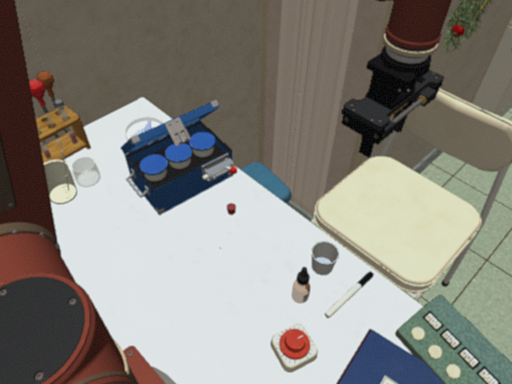

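View pics/side0.png

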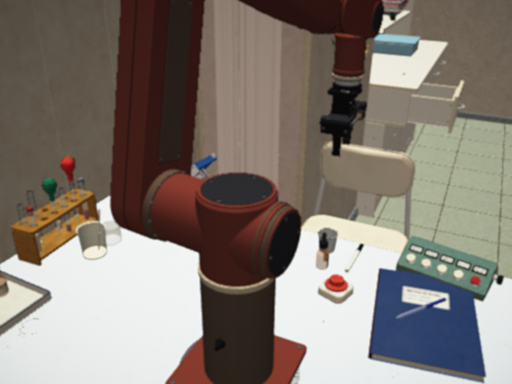

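The scene picture shows the carrier at about (180,155) px with its lid open and the knob at (233,170). The stopper is at (231,208); the bottle, cup and marker are far off near (300–350,260–300). The carrier's yaw is about 83°. In the side view the arm hides the carrier. Next I move over the front with closed fingers for a wrist view.

```bash
python3 -m pendant '[{"dr":[0,0,-0.05],"delta_pos":[-80,110,40],"gripper":0},{"dr":[0,0,-0.12],"delta_pos":[-165,230,70],"gripper":0},{"dr":[0,0,-0.12],"delta_pos":[-165,230,70],"gripper":0},{"dr":[0,0,-0.12],"delta_pos":[-165,230,70],"gripper":0},{"dr":[0,0,-0.12],"delta_pos":[-165,230,70],"gripper":0},{"dr":[0,0,-0.12],"delta_pos":[-165,230,70],"gripper":0},{"dr":[0,0,-0.12],"delta_pos":[-165,230,70],"gripper":0},{"dr":[0,0,-0.12],"delta_pos":[-165,230,70],"gripper":0},{"dr":[0,0,-0.12],"delta_pos":[-165,230,70],"gripper":0},{"dr":[0,0,-0.12],"delta_pos":[-165,230,70],"gripper":0}]'
cat > look.py <<'E'
from workcell import arm
import cv2,numpy as np,sys
names=['carrier','lid_hinge','lid_edge','bolt_axis','knob','stopper_a']
def look(tag,cams=('scene','wrist'),names=names):
    for c in cams:
        p=arm.capture(c); cv2.imwrite(f'pics/{c}_{tag}.png',p['image'])
        print(c,np.round(-np.array(p['R']).T@np.array(p['t'])).tolist())
        for n in names:
            print(n,[(np.round(d['point'],1).tolist(),round(d['confidence'],2)) for d in arm.landmark_of(p,n)[:2]])
if __name__=='__main__': look(sys.argv[1])
E
python3 look.py 1
```

```text
time: 1.83
tcp_pos: [460.1, 229.9, 314.6]
tcp_rot: [180.0, 0.0, 83.2]
wrist_force: [-0.6, -1.2, -1.0]
width: 28.1
finger_force: 0.0
scene [28.0, -270.0, 769.0]
carrier [([418.0, 358.1, -0.8], 0.89)]
lid_hinge [([420.5, 422.2, 92.7], 0.88), ([471.7, 239.7, 78.4], 0.59)]
lid_edge [([414.3, 346.2, 193.3], 0.78), ([467.2, -29.1, 4.2], 0.32)]
bolt_axis [([480.0, 265.8, 65.3], 0.66), ([414.5, 347.9, 193.3], 0.49)]
knob [([471.5, 237.0, 79.1], 0.6)]
stopper_a [([431.8, 201.8, -2.2], 0.63)]
wrist [469.0, 298.0, 454.0]
carrier [([420.0, 360.9, -0.5], 0.85)]
lid_hinge []
lid_edge [([413.9, 348.0, 194.7], 0.72)]
bolt_axis [([483.1, 264.9, 64.9], 0.92), ([432.0, 208.1, 0.6], 0.16)]
knob [([471.1, 239.1, 78.7], 0.52)]
stopper_a [([428.2, 203.8, 0.4], 0.7)]
```

```bash
python3 - <<'E'
import numpy as np
from scipy.optimize import least_squares
obs=[((0,0),[(418,358.6),(420,360.9)]),((65,0),[(421,422)]),((-81,-74),[(481,266),(483.1,264.9)])]
K=[(471,238),(471.1,239.1)]
E_=[(414.5,347),(413.9,348)]
def f(q):
    x,y,a,b,e=q;r=[]
    R=np.array([[np.cos(a),-np.sin(a)],[np.sin(a),np.cos(a)]])
    for l,ps in obs+[((-114,-74+b),K),((e,0),E_)]:
        for p in ps: r+=list(R@l+[x,y]-p)
    return r
s=least_squares(f,[418,359,1.45,3,-12]);print(s.x,np.degrees(s.x[2]),np.round(s.fun,1))
E
```

```text
[416.80947078 357.68782611   1.46079804   7.00873888 -10.41271176] 83.69756255417056 [-1.2 -0.9 -3.2 -3.2  2.9  0.3  0.5  3.1 -1.6  4.2 -0.1 -1.  -0.2 -2.1
  1.2  0.3  1.8 -0.7]
```

View pics/wrist_1.png

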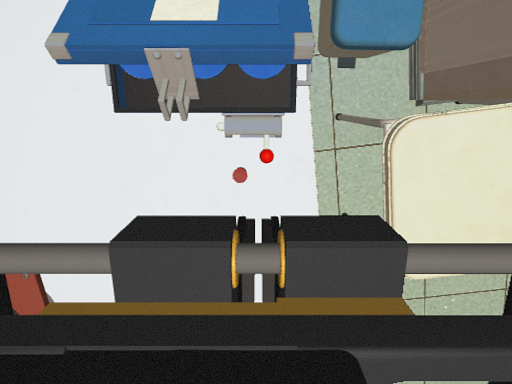

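The wrist picture shows the tool aligned with the carrier, the knob at (266,156), the stopper at (240,175) and the staple with its eyes at (172,85). I'll go over the lid beside the staple and press it down.

```bash
python3 -m pendant '[{"dr":[0,0,0.01],"delta_pos":[0,40,0],"gripper":0},{"dr":[0,0,0.01],"delta_pos":[0,80,0],"gripper":0},{"dr":[0,0,0.01],"delta_pos":[0,120,0],"gripper":0},{"dr":[0,0,0.01],"delta_pos":[0,120,-30],"gripper":0},{"dr":[0,0,0.01],"delta_pos":[0,120,-60],"gripper":0},{"dr":[0,0,0.01],"delta_pos":[0,120,-80],"gripper":0},{"dr":[0,0,0.01],"delta_pos":[0,120,-100],"gripper":0},{"dr":[0,0,0.01],"delta_pos":[0,115,-110],"gripper":0},{"dr":[0,0,0.01],"delta_pos":[0,111,-120],"gripper":0},{"dr":[0,0,0.01],"delta_pos":[0,107,-130],"gripper":0},{"dr":[0,0,0.01],"delta_pos":[0,103,-140],"gripper":0},{"dr":[0,0,0.01],"delta_pos":[0,100,-150],"gripper":0}]'
```

```text
time: 3.53
tcp_pos: [460.6, 329.6, 164.6]
tcp_rot: [179.9, -0.0, 83.7]
wrist_force: [0.5, -0.3, 1.8]
width: 0.6
finger_force: 0.5
```

```bash
python3 -m pendant '[{"dr":[0,0,0],"delta_pos":[0,-2,-8],"gripper":0},{"dr":[0,0,0],"delta_pos":[0,-4,-16],"gripper":0},{"dr":[0,0,0],"delta_pos":[0,-6,-22],"gripper":0},{"dr":[0,0,0],"delta_pos":[0,-8,-27],"gripper":0},{"dr":[0,0,0],"delta_pos":[0,-9,-31],"gripper":0},{"dr":[0,0,0],"delta_pos":[0,-10,-34],"gripper":0},{"dr":[0,0,0],"delta_pos":[0,-10,-35],"gripper":0}]'; python3 -m pendant '[{"dr":[0,0,0],"delta_pos":[0,0,-1],"gripper":0},{"dr":[0,0,0],"delta_pos":[0,0,-1.5],"gripper":0}]'
```

```text
time: 4.12
tcp_pos: [459.9, 319.8, 129.1]
tcp_rot: [-180.0, 0.0, 83.7]
wrist_force: [-0.4, -0.8, 0.9]
width: 0.2
finger_force: 0.3
time: 4.28
tcp_pos: [460.1, 320.0, 128.3]
tcp_rot: [180.0, 0.0, 83.7]
wrist_force: [-1.5, -1.9, 4.1]
width: 0.5
finger_force: 2.1
```

```bash
python3 -m pendant '[{"dr":[0,0,0],"delta_pos":[0,0,-1],"gripper":0},{"dr":[0,0,0],"delta_pos":[0,0,-1],"gripper":0}]';python3 -m pendant '[{"dr":[0,0,0],"delta_pos":[0,0,-1],"gripper":0},{"dr":[0,0,0],"delta_pos":[0,0,-1],"gripper":0}]'
```

```text
time: 4.45
tcp_pos: [460.1, 320.0, 128.3]
tcp_rot: [180.0, 0.0, 83.7]
wrist_force: [-2.9, -3.3, 7.9]
width: 0.3
finger_force: 3.8
time: 4.62
tcp_pos: [460.2, 320.1, 128.2]
tcp_rot: [180.0, 0.0, 83.7]
wrist_force: [-6.8, -4.4, 13.7]
width: 0.6
finger_force: 6.7
```

```bash
python3 -m pendant '[{"dr":[0,0,0],"delta_pos":[0,0,30],"gripper":0},{"dr":[0,0,0],"delta_pos":[20,-30,60],"gripper":0},{"dr":[0,0,0],"delta_pos":[40,-65,90],"gripper":0},{"dr":[0,0,0],"delta_pos":[60,-100,100],"gripper":0},{"dr":[0,0,0],"delta_pos":[60,-110,100],"gripper":0},{"dr":[0,0,0],"delta_pos":[60,-110,100],"gripper":0},{"dr":[0,0,0],"delta_pos":[60,-110,100],"gripper":0}]'; python3 look.py 2
cat > red.py <<'E'
from workcell import arm
import cv2,numpy as np,sys
z=float(sys.argv[1])
for c in ['scene','wrist']:
    p=arm.capture(c); im=p['image']; h=cv2.cvtColor(im,cv2.COLOR_BGR2HSV)
    m=cv2.inRange(h,(0,180,90),(8,255,255))|cv2.inRange(h,(172,180,90),(180,255,255))
    n,_,st,ce=cv2.connectedComponentsWithStats(m)
    R=np.array(p['R']);t=np.array(p['t']);C=-R.T@t
    for i in range(1,n):
        if st[i,4]<12: continue
        d=R.T@[(ce[i][0]-p['cx'])/p['fx'],(ce[i][1]-p['cy'])/p['fy'],1]
        X=C+d*(z-C[2])/d[2]
        if abs(X[0]-450)<60 and 150<X[1]<300: print(c,np.round(ce[i]),st[i,4],np.round(X,1))
E
python3 red.py 81
```

```text
time: 5.2
tcp_pos: [520.7, 209.2, 226.6]
tcp_rot: [179.9, -0.0, 83.5]
wrist_force: [-0.9, -0.4, -0.3]
width: 0.6
finger_force: 0.0
scene [28.0, -270.0, 769.0]
carrier [([420.5, 357.8, -4.1], 0.97)]
lid_hinge [([421.3, 421.8, 92.6], 0.56)]
lid_edge [([404.4, 293.9, 105.6], 0.69)]
bolt_axis [([480.9, 267.5, 65.0], 0.93)]
knob [([474.7, 240.3, 79.6], 0.38)]
stopper_a [([434.1, 201.5, -1.2], 0.4)]
wrist [527.0, 280.0, 365.0]
carrier [([419.3, 357.9, -2.4], 0.67)]
lid_hinge []
lid_edge [([408.4, 294.1, 104.8], 0.76)]
bolt_axis [([484.1, 269.6, 69.7], 0.93)]
knob [([469.3, 238.2, 75.4], 0.86)]
stopper_a [([428.1, 208.7, -1.9], 0.66), ([405.3, 294.5, 104.3], 0.61)]
scene [233. 170.] 25 [471.7 239.8  81. ]
wrist [199. 158.] 250 [471.2 238.1  81. ]
```

```bash
python3 -m pendant '[{"dr":[0,0,0],"delta_pos":[-5,10,-30],"gripper":0},{"dr":[0,0,0],"delta_pos":[-14,23,-60],"gripper":0},{"dr":[0,0,0],"delta_pos":[-14,23,-90],"gripper":0},{"dr":[0,0,0],"delta_pos":[-14,23,-115],"gripper":0},{"dr":[0,0,0],"delta_pos":[-14,23,-131],"gripper":0},{"dr":[0,0,0],"delta_pos":[-14,23,-131],"gripper":0},{"dr":[0,0,0],"delta_pos":[-14,23,-131],"gripper":0}]'; python3 look.py 3 >/dev/null; python3 red.py 81
```

```text
time: 6.58
tcp_pos: [505.4, 232.8, 94.4]
tcp_rot: [-179.9, 0.0, 83.7]
wrist_force: [1.1, 0.6, -0.8]
width: 0.2
finger_force: 0.0
scene [233. 170.] 26 [471.6 239.6  81. ]
```

View pics/wrist_3.png

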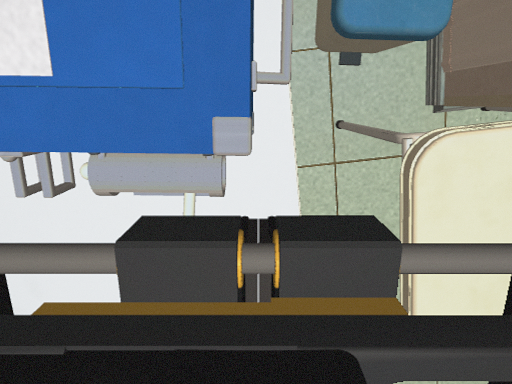

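The picture shows the lid shut, the pin at (190,205), the tube at (155,172) and the eyes at (45,172), with the fingers to the right of the knob. Now I push along the carrier's +y.

```bash
python3 -m pendant '[{"dr":[0,0,0],"delta_pos":[-4,0.4,0],"gripper":0},{"dr":[0,0,0],"delta_pos":[-8,0.9,0],"gripper":0},{"dr":[0,0,0],"delta_pos":[-12,1.3,0],"gripper":0},{"dr":[0,0,0],"delta_pos":[-16,1.8,0],"gripper":0},{"dr":[0,0,0],"delta_pos":[-20,2.2,0],"gripper":0},{"dr":[0,0,0],"delta_pos":[-24,2.6,0],"gripper":0},{"dr":[0,0,0],"delta_pos":[-28,3.1,0],"gripper":0},{"dr":[0,0,0],"delta_pos":[-32,3.5,0],"gripper":0},{"dr":[0,0,0],"delta_pos":[-36,4,0],"gripper":0}]'; python3 red.py 81
```

```text
time: 8.13
tcp_pos: [469.7, 237.1, 95.1]
tcp_rot: [180.0, -0.0, 83.7]
wrist_force: [2.1, 0.7, -0.4]
width: 0.3
finger_force: 0.8
scene [226. 173.] 38 [455.  241.4  81. ]
```

```bash
python3 -m pendant '[{"dr":[0,0,0],"delta_pos":[-4,0.4,0],"gripper":0},{"dr":[0,0,0],"delta_pos":[-8,0.9,0],"gripper":0},{"dr":[0,0,0],"delta_pos":[-12,1.3,0],"gripper":0},{"dr":[0,0,0],"delta_pos":[-14,1.5,0],"gripper":0},{"dr":[0,0,0],"delta_pos":[-15,1.6,0],"gripper":0}]'; python3 -m pendant '[{"dr":[0,0,0],"delta_pos":[-1,0.1,0],"gripper":0},{"dr":[0,0,0],"delta_pos":[-2,0.2,0],"gripper":0}]';  python3 -m pendant '[{"dr":[0,0,0],"delta_pos":[-1,0.1,0],"gripper":0},{"dr":[0,0,0],"delta_pos":[-1,0.1,0],"gripper":0}]'; python3 red.py 81
```

```text
time: 8.65
tcp_pos: [454.6, 238.7, 95.1]
tcp_rot: [180.0, -0.0, 83.7]
wrist_force: [2.2, 0.3, -0.5]
width: 0.3
finger_force: 0.8
time: 8.82
tcp_pos: [453.0, 238.9, 95.1]
tcp_rot: [180.0, -0.0, 83.7]
wrist_force: [1.5, -0.3, 0.1]
width: 0.6
finger_force: 0.8
time: 8.98
tcp_pos: [452.3, 239.0, 95.2]
tcp_rot: [180.0, -0.0, 83.7]
wrist_force: [1.6, 1.5, -1.1]
width: 0.3
finger_force: 1.1
scene [220. 177.] 37 [437.8 243.1  81. ]
```

```bash
python3 -m pendant '[{"dr":[0,0,0],"delta_pos":[-1,0.1,0],"gripper":0},{"dr":[0,0,0],"delta_pos":[-1,0.1,0],"gripper":0}]'; python3 -m pendant '[{"dr":[0,0,0],"delta_pos":[-1,0.1,0],"gripper":0},{"dr":[0,0,0],"delta_pos":[-1,0.1,0],"gripper":0}]';  python3 -m pendant '[{"dr":[0,0,0],"delta_pos":[-1,0.1,0],"gripper":0},{"dr":[0,0,0],"delta_pos":[-1,0.1,0],"gripper":0}]'; python3 red.py 81
```

```text
time: 9.25
tcp_pos: [451.9, 239.1, 95.4]
tcp_rot: [179.9, -0.0, 83.7]
wrist_force: [5.3, 1.3, -2.7]
width: 0.3
finger_force: 2.6
time: 9.42
tcp_pos: [451.7, 239.1, 95.5]
tcp_rot: [179.8, -0.0, 83.7]
wrist_force: [7.0, 0.6, -4.0]
width: 0.3
finger_force: 3.8
time: 9.58
tcp_pos: [451.4, 239.1, 95.7]
tcp_rot: [179.7, -0.1, 83.7]
wrist_force: [10.2, -0.1, -5.7]
width: 0.3
finger_force: 5.1
scene [220. 177.] 36 [437.9 243.3  81. ]
```

The bolt has hit its hard stop: force is rising and the knob is at about (436.5,242.5). I'll back off, rise and come down on top of the knob.

```bash
python3 -m pendant '[{"dr":[0,0,0],"delta_pos":[8,-0.8,0],"gripper":0},{"dr":[0,0,0],"delta_pos":[15,-1,0],"gripper":0},{"dr":[0,0,0],"delta_pos":[15,-1,20],"gripper":0},{"dr":[0,0,0],"delta_pos":[15,0,36],"gripper":0},{"dr":[0,0,0],"delta_pos":[15,0,36],"gripper":0},{"dr":[0,0,0],"delta_pos":[0,1,36],"gripper":0},{"dr":[0,0,0],"delta_pos":[-9,2,36],"gripper":0},{"dr":[0,0,0],"delta_pos":[-9,2,36],"gripper":0},{"dr":[0,0,0],"delta_pos":[-9,2,36],"gripper":0}]'; python3 red.py 81; python3 look.py 4
```

```text
time: 10.43
tcp_pos: [439.2, 241.1, 130.3]
tcp_rot: [-179.9, 0.0, 83.7]
wrist_force: [-0.2, 0.7, -0.2]
width: 0.6
finger_force: 0.0
scene [220. 177.] 33 [436.8 243.   81. ]
wrist [252. 213.] 273 [436.7 245.4  81. ]
scene [28.0, -270.0, 769.0]
carrier [([420.7, 359.9, -3.5], 0.6)]
lid_hinge [([422.8, 420.8, 94.1], 0.91)]
lid_edge [([406.3, 296.5, 105.6], 0.87)]
bolt_axis [([482.1, 266.3, 64.6], 0.95), ([423.2, 419.7, 92.0], 0.6)]
knob [([435.1, 241.2, 82.2], 0.39)]
stopper_a [([436.2, 204.0, 1.6], 0.44)]
wrist [448.0, 310.0, 271.0]
carrier [([415.5, 358.5, -3.2], 0.66)]
lid_hinge []
lid_edge [([406.7, 298.0, 104.5], 0.85)]
bolt_axis [([485.0, 266.6, 66.3], 0.83)]
knob [([434.9, 238.9, 79.0], 0.75)]
stopper_a []
```

View pics/wrist_4.png

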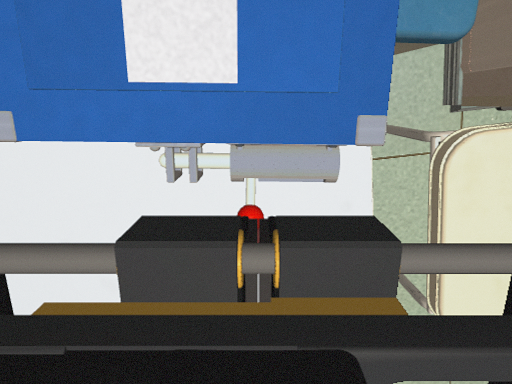

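The bolt passes through both eyes (172 and 195,160), and the knob at (250,213) sits just under the fingertips. Now I press down.

```bash
python3 -m pendant '[{"dr":[0,0,0],"delta_pos":[0,0,-10],"gripper":0},{"dr":[0,0,0],"delta_pos":[0,0,-16],"gripper":0},{"dr":[0,0,0],"delta_pos":[0,0,-20],"gripper":0},{"dr":[0,0,0],"delta_pos":[0,0,-23],"gripper":0},{"dr":[0,0,0],"delta_pos":[0,0,-26],"gripper":0}]'; python3 -m pendant '[{"dr":[0,0,0],"delta_pos":[0,0,-4],"gripper":0},{"dr":[0,0,0],"delta_pos":[0,0,-8],"gripper":0},{"dr":[0,0,0],"delta_pos":[0,0,-12],"gripper":0},{"dr":[0,0,0],"delta_pos":[0,0,-16],"gripper":0}]'; python3 red.py 63
```

```text
time: 11.65
tcp_pos: [439.7, 241.1, 104.3]
tcp_rot: [-180.0, 0.0, 83.7]
wrist_force: [0.1, 0.2, 0.6]
width: 0.2
finger_force: 0.2
time: 11.98
tcp_pos: [440.0, 241.2, 88.7]
tcp_rot: [180.0, -0.0, 83.7]
wrist_force: [0.3, -0.1, 0.5]
width: 0.6
finger_force: 0.2
scene [220. 185.] 15 [432.1 237.7  63. ]
wrist [258. 232.] 40 [439.7 242.4  63. ]
```

Swinging; on to the end.

```bash
python3 -m pendant '[{"dr":[0,0,0],"delta_pos":[0,0,-4],"gripper":0},{"dr":[0,0,0],"delta_pos":[0,0,-7],"gripper":0},{"dr":[0,0,0],"delta_pos":[0,0,-9],"gripper":0},{"dr":[0,0,0],"delta_pos":[0,0,-10],"gripper":0}]'; python3 -m pendant '[{"dr":[0,0,0],"delta_pos":[0,0,-1],"gripper":0},{"dr":[0,0,0],"delta_pos":[0,0,-2],"gripper":0}]';python3 -m pendant '[{"dr":[0,0,0],"delta_pos":[0,0,-1],"gripper":0},{"dr":[0,0,0],"delta_pos":[0,0,-1],"gripper":0}]'
```

```text
time: 12.42
tcp_pos: [439.8, 241.2, 78.7]
tcp_rot: [-180.0, 0.0, 83.7]
wrist_force: [0.7, 0.6, 0.1]
width: 0.6
finger_force: 0.3
time: 12.58
tcp_pos: [440.5, 241.3, 77.8]
tcp_rot: [180.0, -0.0, 83.7]
wrist_force: [-1.8, -0.6, 10.0]
width: 0.2
finger_force: 5.0
time: 12.75
tcp_pos: [441.3, 241.3, 77.7]
tcp_rot: [179.9, -0.0, 83.7]
wrist_force: [-1.8, -2.0, 10.6]
width: 0.5
finger_force: 5.0
```

The end stop is reached at the expected height (tip at 55.7). I'll lift clear and check.

```bash
python3 -m pendant '[{"dr":[0,0,0],"delta_pos":[0,0,5],"gripper":0},{"dr":[0,0,0],"delta_pos":[0,-2,30],"gripper":0},{"dr":[0,0,0],"delta_pos":[0,-10,65],"gripper":0},{"dr":[0,0,0],"delta_pos":[20,-15,100],"gripper":0},{"dr":[0,0,0],"delta_pos":[40,-20,130],"gripper":0},{"dr":[0,0,0],"delta_pos":[60,-20,150],"gripper":0},{"dr":[0,0,0],"delta_pos":[60,-20,150],"gripper":0},{"dr":[0,0,0],"delta_pos":[60,-20,150],"gripper":0}]'; python3 red.py 48; python3 look.py 5
```

```text
time: 13.42
tcp_pos: [501.3, 221.2, 227.4]
tcp_rot: [179.9, -0.1, 83.6]
wrist_force: [-0.9, 0.0, -0.9]
width: 0.5
finger_force: 0.0
scene [220. 187.] 20 [437.7 244.9  48. ]
wrist [192. 160.] 175 [437.1 243.   48. ]
scene [28.0, -270.0, 769.0]
carrier [([419.4, 358.6, -0.5], 0.81), ([481.8, 267.7, 68.3], 0.23)]
lid_hinge [([418.6, 422.2, 91.7], 0.82), ([405.6, 294.0, 105.5], 0.6)]
lid_edge [([410.0, 294.8, 105.6], 0.82)]
bolt_axis [([483.2, 269.1, 68.6], 0.59)]
knob [([434.9, 242.1, 46.1], 0.53)]
stopper_a [([436.0, 200.4, 2.9], 0.39)]
wrist [507.0, 290.0, 365.0]
carrier [([416.5, 362.1, -3.6], 0.75)]
lid_hinge []
lid_edge [([407.3, 298.2, 103.2], 0.63)]
bolt_axis [([482.5, 267.0, 67.9], 0.91), ([418.4, 359.5, 1.1], 0.74)]
knob [([436.8, 241.4, 43.7], 0.69)]
stopper_a [([430.6, 206.2, -0.5], 0.81)]
```

View pics/wrist_5.png

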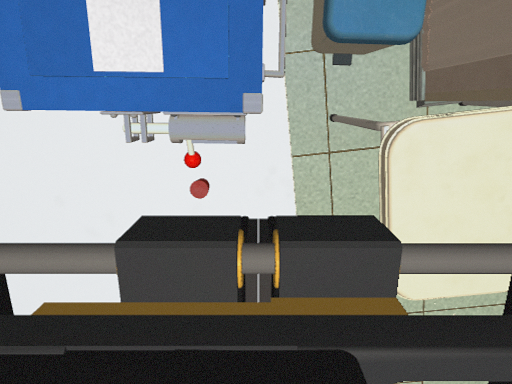

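The picture shows the knob down at (192,160), which both cameras and the network place at z≈46. The bolt is through the eyes at (135,128), the lid is shut and the stopper at (199,188) hasn't moved.

```bash
python3 -c "
from workcell import arm
print(arm.job_done())"
```

```text
the job is handed in; nothing more can be done
None
```

The carrier is locked and the job handed in: the lid is shut, the bolt is through both eyes against its stop, and the knob is down at the end of the slot. The stopper hasn't moved and the arm stayed well clear of the bottle, cup and marker; no verdict came back.

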